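# Isolate the dough roller at its guarded switch

### The arm

A 7-joint arm with a two-finger parallel gripper is mounted at the origin on a cart in front of the work surface, level with it; the furniture and walls round the work are solid. World frame = base frame: x ahead of the robot, y to its left, z up, the work surface at z = 0. Lengths are in m, angles in rad, forces in N, time in s.
With the tool pointing down it reaches from about 0.425 to 0.925 m from the base axis. Payload 6.8 kg.
Tool frame: the origin (TCP) lies on the centre line of the jaws, within the pads' length; the fingertips stand bot.tip_reach ahead of it and the grasp point (between the pads) lies 3 mm ahead of it (bot.tip_reach is the distance from the TCP to the fingertips, in m); z points along the fingers, y is the line along which they close (so a half turn about z gives the same grasp; the last joint's range is limited). The gripper opens to 85 mm and grips with 20 to 120 N. Pads are 22 mm wide; open, the fingers measure 114 mm over their backs; the gripper's body (76 mm by 85 mm) begins 54 mm behind the grasp point. The pads swing forward as they close: fully open they stand 13 mm farther back than shut.
Start: joints at [-1.451, 0.477, 0.022, 1.555, -0.011, 1.109, -0.083], TCP at [0.152, 0.658, 0.214] pointing down, gripper open.
Joint ranges: [-2.96, 2.96], [-0.34, 2.1], [-1.41, 1.46], [0.24, 2.44], [-1.37, 4.51], [0.17, 1.92], [-2.96, 2.96]. Speed limits (rad/s): [2.39, 2.39, 3.14, 3.14, 3.14, 3.14, 3.14].

### API

Orientations are given as a unit quaternion [w, x, y, z].
In Python, from station import bot gives the robot as it stands.
- The arm moves only by the tool jog_arm, never from a script. Its argument "deltas" is a list of rows, each a list of 7 numbers: the shift along the world's x, y, z in m, then the turn, a rotation vector about the world's x, y, z in rad, then the opening, from 0 (shut) to 1 (fully open). In form: [[x, y, z, rx, ry, rz, grip], ...]. A call has 1 to 10 rows; each row shifts and turns the commanded pose from where the row before left it; what a row does not reach is not made up. A row lasts 1/10 s, in which the tool goes at most 50 mm and 8.59 degrees, less where a joint would pass 70% of its speed; a pose out of reach is approached as far as the arm can. A call with a gripper value outside its range is refused whole. The fingers move at their own pace and stop on an object; "newtons" is the grip in N (left out, the last holds). Time passes only in rows, so rows that do not move let the fingers close. It gives the time, the measured TCP pose, the force, the opening and the grip force at its end, in the units of the state.
- bot.get_obs(): the state, without advancing time (a new reading comes with each control period).
- bot.read_camera(name): name is "side" or "top"; returns a dict with "img" (480x640x3 uint8, red, green, blue), "K" (3x3 intrinsics, pixels), "dist_coeffs" ([k1, k2, p1, p2, k3] as OpenCV has them; the pictures are not rectified), "eye" and "attitude" of the camera in the world. Camera axes: x right, y down, z forward; pixel columns grow to the right and rows downward; lengths in m; the calibration is good to about 2 mm. A picture is of the moment at which its call begins. There is no depth.
- bot.hand_in(): hands the job in; it is judged then, once.
The state is a dict: "t": time; "q": joint angles; "joint_vel": joint speeds; "joint_torque": joint torques, N m; "eef_pos": TCP position; "tool_rot": TCP orientation; "contact_force": force on the tool from outside, world axes, zero at the start; "torque": the same for the moment, N m; "gripper_width": opening from 0.0 (shut) to 1.0 (fully open); "grasp_force": force on a finger pad.
Only numpy, scipy, OpenCV 4.12 (cv2) and the standard library are available. Lean on these libraries where they do the work, as an engineer would, in place of code of your own. Each camera call takes 0.05 s, during which the arm holds its last target. There are 200 camera calls.

### The job

The motorised dough roller is done for the day: switch it off before cleaning. With a fingertip lift the red see-through splash guard on its drive housing and keep it back while you push the toggle switch beneath it right over to its off side (toward the red dot, away from the front of the machine), then let the guard drop fully shut over the switch again. Push gently with the outside of the fingers, gripping neither guard nor toggle, and leave the salt shaker, spice jar, flour bowl and marker round the machine where they are.

Things in the scene. Friction and masses are not known exactly. Their poses are not given: they have to be found in the camera images.
- dough_roller: Tabletop dough roller, fixed. Origin: on the table under the toggle's pivot; x points from its front to its back, y to its left. White drive housing (y -65 to 65, x -27 to 150 mm) with a flat deck 105 mm high that carries toggle and guard. To its left the steel roller head: y 65 to 265 (dial to 291), x -36 (chute) to 140, 158 mm high.
- guard (a joint): Angle of the splash guard: 0 = shut over the switch, up to 1.45 as its front is lifted up and back. A light spring always pulls it shut (0.7 N at the lip when shut, 1.4 N wide open); it never stays open by itself, so the finger must keep it back while the toggle is flipped. It rests on what is under it and follows it down.
- guard_pivot (a point): Middle of the guard's hinge axis, which runs along the machine's y; 26 mm behind the toggle's pivot, 119 mm above the table; fixed. The guard is a hood of red see-through plastic, open below, 58 mm wide outside, 52 mm inside, its front wall 50 mm from the hinge, its roof 49 mm above the hinge axis when shut.
- guard_lip (a point): Middle of the front edge of the guard's opaque red lip, 68 mm from the hinge; moves with it. Lip: 58 mm wide, 4 mm thick with a round edge, nearly level, 17 mm out from the hood's front wall. Shut, its underside is 114 to 117 mm above the table; it overhangs the housing's front face by 15 mm with nothing below, so a fingertip tilted forward can reach under it and lift.
- toggle (a joint): Angle of the toggle: 0 = on (leaning 0.3 rad to the front, toward the green dot), 0.6 = off (leaning 0.3 rad to the back, toward the red dot). It has a snap action: about 2.5 N at the tip starts it, and once past 0.3 it jumps to the other end. The shut guard clears it in both positions.
- toggle_tip (a point): Centre of the round end of the toggle's white sleeve (11 mm thick, its end 5.5 mm past this point); moves with the toggle, 36 mm from its pivot, which is 114 mm above the table.
- salt_shaker: Glass salt shaker, 44 mm thick, 90 mm high, loose, standing to the right of the drive housing; origin at the centre of its underside.
- spice_jar: Spice jar with black cap, 45 mm thick, 105 mm high, loose, standing to the right of the drive housing; origin at the centre of its underside.
- flour_bowl: Milky plastic bowl of flour, 124 mm wide, 46 mm high, loose, standing in front of the roller head; origin at the centre of its underside.
- marker: White and blue marker pen, 135 mm long, 17 mm thick, loose, lying in front and to the right of the machine; origin at its middle on the table.

How it is judged:
On the way, in this order (a step that is already met when the one before it is completed fails the run):
1. the guard is lifted off the switch, the toggle still on (value of joint guard above 0.25 rad and value of joint toggle below 0.2 rad), for 0.1 s.
2. the toggle is flipped right over to off while the guard is held open (value of joint toggle above 0.5 rad and value of joint guard above 0.2 rad), for 0.1 s.
3. the guard has dropped shut over the toggle (value of joint guard below 0.06 rad and value of joint toggle above 0.5 rad), for 0.2 s.
At the end, for the whole second after the job is handed in: The toggle is over at off (beyond 0.5 of 0.6 rad), the guard is shut over it (within 0.06 rad), and salt shaker, spice jar, flour bowl and marker are within 25 mm of where they stood (all of step 3 and distance of each of salt_shaker, spice_jar, flour_bowl, marker from where it was at the start of the episode below 0.025 m); the robot touches nothing.
It fails at once if the salt shaker, spice jar, flour bowl or marker is shifted more than 25 mm, carried or knocked over (distance of any of salt_shaker, spice_jar, flour_bowl, marker from where it was at the start of the episode above 0.025 m or angle between any of salt_shaker, spice_jar's own z axis and vertical above 0.5 rad).
It fails at once if the machine, guard or toggle is pressed harder than 40 N (contact force between any of the fingers, the arm and dough_roller above 40 N).
It fails at once if the guard's lip or the toggle is gripped between the fingers ((x of the grasp point in the frame of guard_lip between -0.006 and 0.018 m and y of the grasp point in the frame of guard_lip between -0.029 and 0.029 m and z of the grasp point in the frame of guard_lip between -0.006 and 0.006 m) or distance between the grasp point and toggle_tip below 0.006 m).
It also fails if it takes over 45 s, if anything falls off the work surface, if the arm or the gripper's body presses on something with over 40 N, if the wrist force passes 120 N, or if a joint passes its speed limit or range.

## Working session

There is one attempt and no reset: what is moved stays moved. The work goes in short steps, Python scripts to look and compute and a tool call to move; the robot and the scene stay as the last step left them, time stands still between calls to the robot, and variables do not carry over. Pictures are saved under pics/ and viewed, at most 10 in all, crops included, and the job is handed in when it is done.

Besides the shell and the picture viewer there is one more tool, called after ">>>" as name([rows], argument=value, ...), one row to a line, values as JSON. jog_arm: Moves the arm, as the interface text tells. Its arguments: {"type":"object","properties":{"deltas":{"type":"array"},"newtons":{"type":"number"}},"required":["deltas"]}

```bash
mkdir -p pics; python3 - <<'E'
from station import bot
import cv2
print(bot.get_obs(), bot.tip_reach)
for n in("side","top"):
    c=bot.read_camera(n); cv2.imwrite(f"pics/{n}0.png",c["img"][:,:,::-1]); print(n,c["K"],c["dist_coeffs"],c["eye"],c["attitude"])
E
```

```text
{'t': 0.0, 'q': array([-1.45108901,  0.47778376,  0.02234605,  1.55650372, -0.01152367,
        1.10931774, -0.08310735]), 'joint_vel': array([ 1.14408968e-03, -4.82532428e-06,  1.00372935e-03, -5.50381186e-04,
       -1.11445025e-03, -4.51426487e-04, -3.36874273e-04]), 'joint_torque': array([-5.42236339e-04, -5.96447182e+01,  1.60788082e+00, -2.81203097e+01,
        1.25272895e-02,  9.18618782e-03, -1.37585388e-05]), 'eef_pos': array([0.15231125, 0.65691412, 0.21251477]), 'tool_rot': array([-4.60972428e-05,  1.13658688e-01,  9.93519408e-01, -9.41148096e-04]), 'contact_force': array([-0.45238727, -0.82662408, -0.5717223 ]), 'torque': array([-0.00585664,  0.04141948,  0.01024378]), 'grasp_force': 0.0, 'gripper_width': 0.9990055334101225} 0.022
side [[573.35998147   0.         326.26261015]
 [  0.         573.35998147 244.77510528]
 [  0.           0.           1.        ]] [-0.1373447  0.         0.         0.         0.       ] [ 0.33410535 -0.81244731  0.71837624] [-0.44148319  0.88446547 -0.1333486   0.07093357]
top [[493.30470771   0.         324.02140082]
 [  0.         493.30470771 244.49688572]
 [  0.           0.           1.        ]] [-0.13322878  0.          0.          0.          0.        ] [ 0.52986904 -0.06055079  1.00994623] [-0.0260612   0.71669197 -0.69687859  0.00580258]
```

View pics/side0.png

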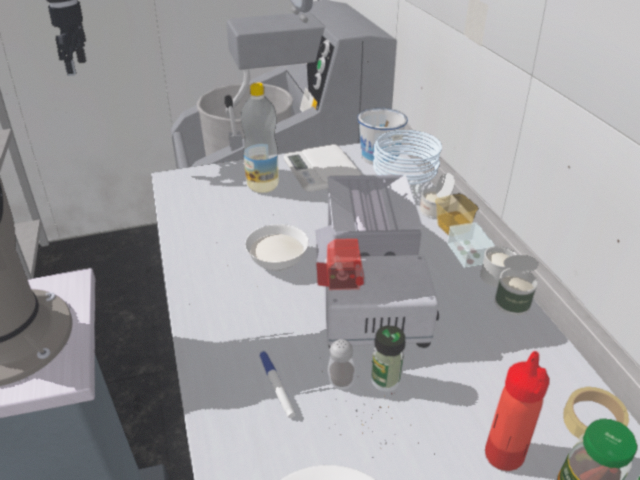

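View pics/top0.png

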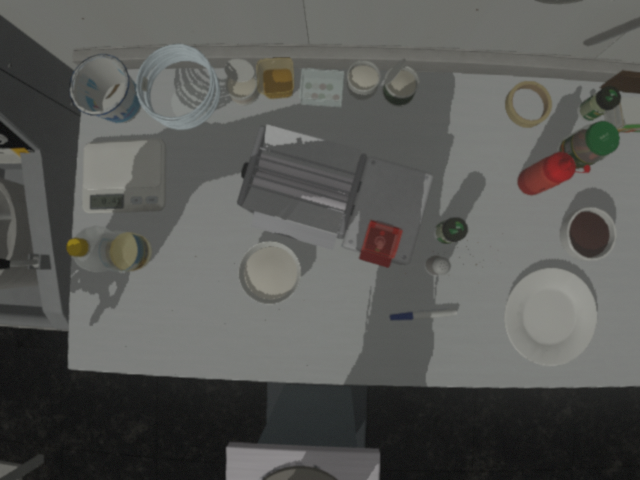

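The side view shows the red guard near (343,262), the marker at (278,385), the shaker at (341,363), the jar at (388,358) and the bowl at (278,247). In the top view the guard is at (381,243) and the housing spans roughly (343–433, 158–263). I'll enlarge both.

```bash
python3 - <<'E'
import cv2
a=cv2.imread("pics/top0.png")[145:285,330:470]; cv2.imwrite("pics/topc.png",cv2.resize(a,(560,560),interpolation=cv2.INTER_CUBIC))
a=cv2.imread("pics/side0.png")[220:360,300:450]; cv2.imwrite("pics/sidec.png",cv2.resize(a,(600,560),interpolation=cv2.INTER_CUBIC))
E
```

```text
(no output)
```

View pics/topc.png

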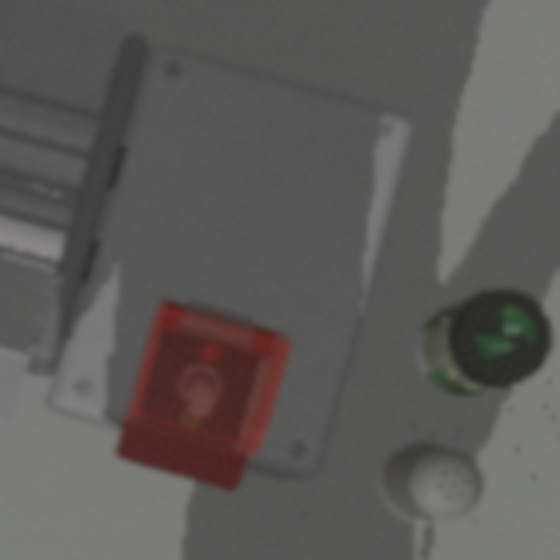

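View pics/sidec.png

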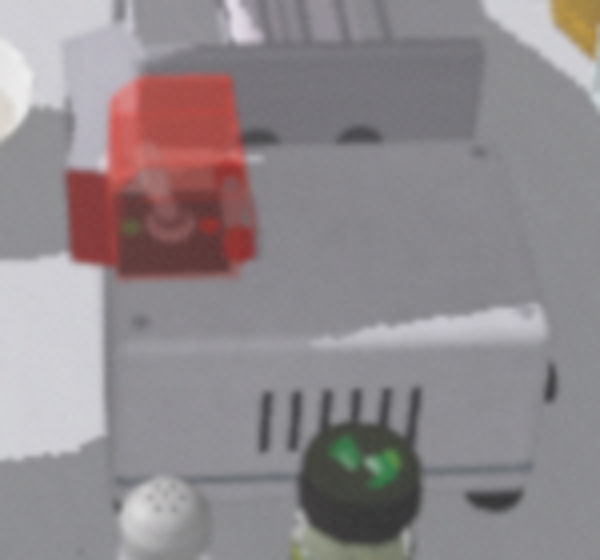

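Top crop: lip corners at (118,455) and (237,489), deck corners at (48,405), (315,478) and (410,118). Side crop: lip corners at (68,170) and (72,262), deck corners at (115,345) and (545,320). I'll fit the machine pose to these.

```bash
cat > h.py <<'E'
import numpy as np, cv2
from scipy.spatial.transform import Rotation as R
from scipy.optimize import least_squares
C={"side":(573.36,326.26,244.775,-0.13734,[0.33410535,-0.81244731,0.71837624],[-0.44148319,0.88446547,-0.1333486,0.07093357]),
"top":(493.3047,324.0214,244.497,-0.13323,[0.52986904,-0.06055079,1.00994623],[-0.0260612,0.71669197,-0.69687859,0.00580258])}
def proj(n,P):
    f,cx,cy,k,e,q=C[n]; r=R.from_quat(q,scalar_first=True).inv()
    return cv2.projectPoints(np.atleast_2d(P).astype(float),r.as_rotvec(),-r.apply(e),np.array([[f,0,cx],[0,f,cy],[0,0,1]]),np.array([k,0,0,0,0]))[0][:,0]
def ray(n,uv,z):
    f,cx,cy,k,e,q=C[n]
    u=cv2.undistortPoints(np.array([[uv]],float),np.array([[f,0,cx],[0,f,cy],[0,0,1]]),np.array([k,0,0,0,0]))[0,0]
    d=R.from_quat(q,scalar_first=True).apply([*u,1]); e=np.array(e); return e+d*(z-e[2])/d[2]
T=lambda u,v:(330+u/4,145+v/4); S=lambda u,v:(300+u/4,220+v/4)
E
python3 - <<'E'
from h import *
D=[("top",T(118,455),(-.042,.029,.118)),("top",T(237,489),(-.042,-.029,.118)),("top",T(48,405),(-.027,.065,.105)),("top",T(318,478),(-.027,-.065,.105)),("top",T(410,118),(.15,-.065,.105)),
("side",S(68,170),(-.042,.029,.118)),("side",S(72,262),(-.042,-.029,.118)),("side",S(113,345),(-.027,-.065,.105)),("side",S(547,322),(.15,-.065,.105))]
M=lambda p,m:np.array([p[0]+np.cos(p[2])*m[0]-np.sin(p[2])*m[1],p[1]+np.sin(p[2])*m[0]+np.cos(p[2])*m[1],m[2]])
f=lambda p:np.concatenate([proj(n,M(p,m))[0]-uv for n,uv,m in D])
s=least_squares(f,[.5,-.18,-.2]);p=s.x
print(p,s.fun.reshape(-1,2).round(1).tolist())
for n,m in dict(lip=(-.042,0,.116),hinge=(.026,0,.119),tip=(-.0106,0,.148)).items(): print(n,M(p,m))
w={"salt":ray("top",T(447,482),.09),"jar":ray("top",T(500,338),.105),"markerL":ray("top",(391,317),.008),"markerR":ray("top",(458,311),.008),"bowl":ray("top",(272,271),.046)}
for k,v in w.items():
    d=v-np.array([p[0],p[1],0]); c,s_=np.cos(p[2]),np.sin(p[2]); print(k,v.round(3),"machine",(c*d[0]+s_*d[1]).round(3),(-s_*d[0]+c*d[1]).round(3))
E
```

```text
[ 0.57860248 -0.13342526 -0.23534734] [[-2.1, 0.6], [-0.8, 0.5], [-1.7, 0.2], [-0.8, 0.4], [0.1, -1.9], [-1.4, 1.3], [-0.5, 1.1], [0.2, 1.4], [3.1, 2.3]]
lip [ 0.53776028 -0.12363167  0.116     ]
hinge [ 0.60388575 -0.13948796  0.119     ]
tip [ 0.56829468 -0.13095354  0.148     ]
salt [ 0.538 -0.254  0.09 ] machine -0.011 -0.127
jar [ 0.605 -0.275  0.105] machine 0.058 -0.131
markerL [ 0.432 -0.171  0.008] machine -0.134 -0.071
markerR [ 0.447 -0.307  0.008] machine -0.088 -0.2
bowl [0.518 0.068 0.046] machine -0.106 0.182
```

>>> jog_arm([
  [0.01, -0.02, 0.03, 0, 0, 0, 0],
  [0.02, -0.03, 0.03, 0, 0, 0, 0],
  [0.02, -0.035, 0.02, 0, 0, 0, 0],
  [0.025, -0.04, 0.015, 0, 0, 0, 0],
  [0.025, -0.04, 0.01, 0, 0, 0, 0],
  [0.025, -0.04, 0.01, 0, 0, 0, 0],
  [0.025, -0.04, 0.01, 0, 0, 0, 0],
  [0.025, -0.04, 0.01, 0, 0, 0, 0],
  [0.025, -0.04, 0, 0, 0, 0, 0],
  [0.025, -0.04, 0, 0, 0, 0, 0],
])

```text
t: 1.1
eef_pos: [0.3781, 0.2907, 0.3487]
tool_rot: [0.0, 0.114, 0.994, 0.0]
contact_force: [0.4, 1.4, 0.4]
gripper_width: -0.002
grasp_force: 0.0
```

>>> jog_arm([
  [0.025, -0.04, 0, 0, 0, 0, 0],
  [0.01, -0.045, 0, 0, 0, 0, 0],
  [0.01, -0.045, 0, 0, 0, 0, 0],
  [0.01, -0.045, 0, 0, 0, 0, 0],
  [0.01, -0.045, 0, 0, 0, 0, 0],
  [0.01, -0.045, 0, 0, 0, 0, 0],
  [0.01, -0.045, 0, 0, 0, 0, 0],
  [0, -0.04, 0, 0, 0, 0, 0],
  [0, -0.03, -0.01, 0, 0, 0, 0],
  [0, 0, 0, 0, 0, 0, 0],
])

```text
t: 2.1
eef_pos: [0.461, -0.0921, 0.3376]
tool_rot: [-0.001, 0.118, 0.993, -0.001]
contact_force: [0.0, 1.0, -0.8]
gripper_width: -0.003
grasp_force: 0.0
```

>>> jog_arm([
  [0, 0, 0, -0.03, -0.121, 0, 0],
  [0, 0, 0, -0.03, -0.121, 0, 0],
  [0, 0, 0, -0.03, -0.121, 0, 0],
  [0, 0, 0, -0.03, -0.121, 0, 0],
  [0, 0, 0, -0.03, -0.121, 0, 0],
  [0, 0, 0, -0.03, -0.121, 0, 0],
  [0, 0, 0, 0, 0, 0, 0],
  [0, 0, 0, 0, 0, 0, 0],
])

```text
t: 2.9
eef_pos: [0.4617, -0.0869, 0.3417]
tool_rot: [0.296, 0.109, 0.948, -0.034]
contact_force: [0.9, 0.6, -0.6]
gripper_width: -0.0
grasp_force: 0.0
```

```bash
python3 - <<'E'
from station import bot
print(bot.get_obs()["q"].round(3))
E
```

```text
[-0.195 -0.337  0.089  2.28   0.362  0.647  1.01 ]
```

>>> jog_arm([
  [0.005, -0.005, -0.04, 0, 0, 0, 0],
  [0.005, -0.005, -0.04, 0, 0, 0, 0],
  [0.005, -0.005, -0.04, 0, 0, 0, 0],
  [0.005, -0.005, -0.04, 0, 0, 0, 0],
  [0.005, -0.005, -0.04, 0, 0, 0, 0],
  [0.005, 0, 0, 0, 0, 0, 0],
  [0, 0, 0, 0, 0, 0, 0],
])

```text
t: 3.6
eef_pos: [0.4864, -0.1138, 0.2041]
tool_rot: [0.298, 0.106, 0.947, -0.057]
contact_force: [0.7, -0.0, 0.2]
gripper_width: 0.003
grasp_force: 0.0
```

```bash
python3 - <<'E'
from station import bot
import cv2,numpy as np
o=bot.get_obs();print(o["q"].round(3),o["tool_rot"],o["eef_pos"])
a=bot.read_camera("side")["img"][:,:,::-1][170:330,230:430]
b=bot.read_camera("top")["img"][:,:,::-1][170:330,290:490]
cv2.imwrite("pics/p2.png",np.vstack([cv2.resize(x,None,fx=1.85*2,fy=1.85*2,interpolation=2)[:, :] for x in (a,)]))
cv2.imwrite("pics/p3.png",cv2.resize(b,None,fx=3.7,fy=3.7,interpolation=2))
E
```

```text
[ 0.254 -0.041 -0.268  2.424  0.808  0.237  0.588] [ 0.2978251   0.10641267  0.94696289 -0.05690205] [ 0.4863985  -0.11381922  0.2040847 ]
```

View pics/p2.png

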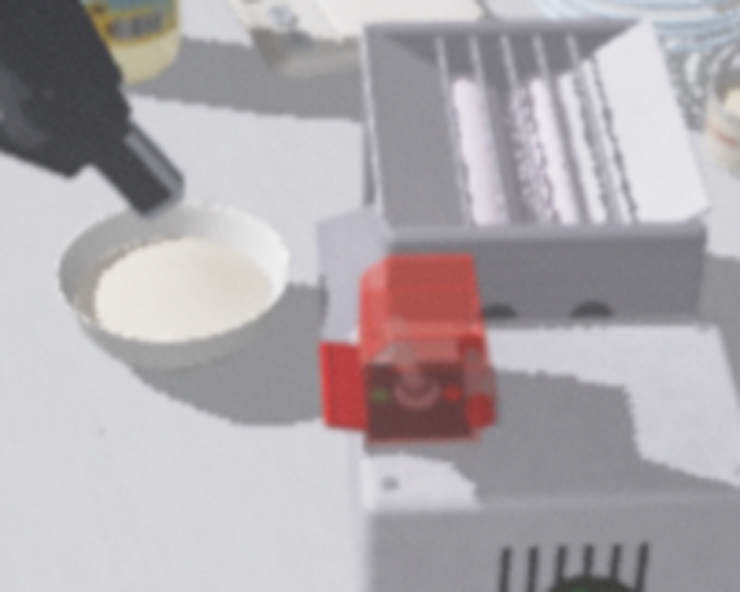

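The side picture shows the fingertip at about (165,195) in the crop, well short of and above the lip at (340,385), and the guard is shut. Joint 4 is at its limit, so I'll write a helper that gives the tip in the machine frame and use less tilt.

```bash
cat > st.py <<'E'
from station import bot
from h import *
o=bot.get_obs(); r=R.from_quat(o["tool_rot"],scalar_first=True)
B=R.from_euler("z",-.235)
m=lambda v:B.inv().apply(v)
d=m(r.apply([0,0,1])); y=m(r.apply([0,1,0])); x=m(r.apply([1,0,0]))
P=m(o["eef_pos"]-np.array([.5786,-.1334,0])); tip=P+.022*d
print("t",o["t"],"q",o["q"].round(2),"tilt",np.arctan2(d[0],-d[2]).round(3),"d",d.round(3),"y",y.round(3))
print("TCP m",(1e3*P).round(1),"corner m",(1e3*(tip-.011*x)).round(1),"F",o["contact_force"].round(1))
# rotvec (world) to bring tool to level y at given tilt
for a in (.3,.4,.5,.6):
    t=B*R.from_matrix(np.array([[-np.cos(a),0,np.sin(a)],[0,1,0],[-np.sin(a),0,-np.cos(a)]]))
    print(a,(t*r.inv()).as_rotvec().round(3))
E
python3 st.py
```

```text
t 3.7 q [ 0.25 -0.04 -0.27  2.43  0.81  0.24  0.59] tilt 0.616 d [ 0.577 -0.037 -0.816] y [ 0.002  0.999 -0.044]
TCP m [-94.7  -1.9 204.4] corner m [-73.   -2.5 192.8] F [0.1 0.5 0.3]
0.3 [ 0.116  0.297 -0.005]
0.4 [ 0.093  0.199 -0.003]
0.5 [ 0.07   0.102 -0.001]
0.6 [0.047 0.005 0.002]
```

>>> jog_arm([
  [0.004, -0.001, -0.005, 0.031, 0.066, 0, 0],
  [0.004, -0.001, -0.01, 0.031, 0.066, 0, 0],
  [0.004, -0.001, -0.015, 0.031, 0.067, 0, 0],
  [0, 0, -0.02, 0, 0, 0, 0],
  [0, 0, -0.02, 0, 0, 0, 0],
  [0, 0, -0.02, 0, 0, 0, 0],
  [0, 0, 0, 0, 0, 0, 0],
])

```text
t: 4.4
eef_pos: [0.4947, -0.1169, 0.1135]
tool_rot: [0.206, 0.113, 0.972, -0.029]
contact_force: [-0.3, -0.2, -0.1]
gripper_width: 0.003
grasp_force: 0.0
```

```bash
python3 st.py
```

```text
t 4.4 q [ 0.14  0.19 -0.1   2.36  0.51  0.21  0.91] tilt 0.419 d [ 0.407 -0.009 -0.913] y [-0.002  1.    -0.011]
TCP m [-85.5  -3.5 113.5] corner m [-66.5  -3.6  97.9] F [-0.3 -0.2 -0.1]
0.3 [ 0.038  0.113 -0.003]
0.4 [ 0.015  0.016 -0.002]
0.5 [-0.008 -0.081 -0.002]
0.6 [-0.031 -0.179 -0.001]
```

>>> jog_arm([
  [0.007, -0.001, -0.004, -0.005, -0.025, 0, 0],
  [0.007, -0.001, -0.003, -0.005, -0.025, 0, 0],
  [0.007, -0.001, 0, -0.005, -0.03, 0, 0],
  [0.006, 0, 0, -0.005, -0.035, 0, 0],
  [0, 0, 0, -0.005, -0.035, 0, 0],
  [0, 0, 0, 0, 0, 0, 0],
])

```text
t: 5.0
eef_pos: [0.515, -0.1233, 0.1092]
tool_rot: [0.26, 0.113, 0.958, -0.037]
contact_force: [-0.8, -0.4, 0.1]
gripper_width: 0.004
grasp_force: 0.0
```

```bash
python3 st.py; python3 - <<'E'
from station import bot
import cv2
a=bot.read_camera("side")["img"][:,:,::-1][200:320,270:420]
cv2.imwrite("pics/p4.png",cv2.resize(a,None,fx=5,fy=5,interpolation=2))
E
```

```text
t 5.0 q [ 0.36  0.23 -0.34  2.39  1.52  0.18 -0.09] tilt 0.531 d [ 0.506 -0.012 -0.862] y [ 0.004  1.    -0.012]
TCP m [-64.2  -5.  109.2] corner m [-43.6  -5.2  95.8] F [-0.8 -0.4  0.1]
0.3 [0.066 0.222 0.002]
0.4 [0.042 0.124 0.003]
0.5 [0.019 0.027 0.003]
0.6 [-0.005 -0.07   0.004]
```

View pics/p4.png

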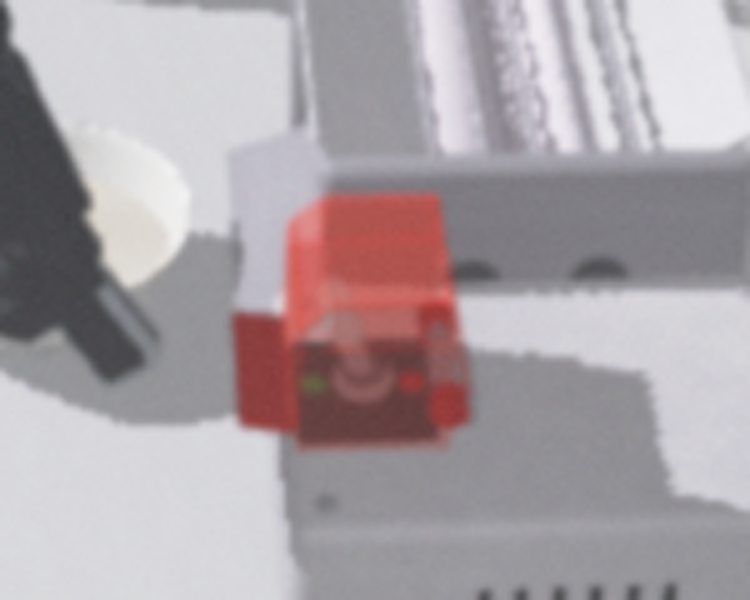

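The fingertip's end edge is near crop (115,380)–(158,338) and the lip's front edge near (235,315)–(240,428). I'll compare the tip with what the model predicts.

```bash
cat >> st.py <<'E'
O=np.array([.5786,-.1334,0])
for nm,s in(("front",-.011),("back",.011)):
    for yy in(.0145,-.0145):
        w=B.apply(tip+s*x+yy*y)+O; print(nm,yy,"side",((proj("side",w)[0]-[270,200])*5).round(),"top",proj("top",w)[0].round(1))
for q in [(-.042,.029,.117),(-.042,-.029,.117)]: print("lip",((proj("side",B.apply(q)+O)[0]-[270,200])*5).round())
E
python3 st.py
```

```text
t 5.05 q [ 0.36  0.23 -0.34  2.39  1.52  0.18 -0.08] tilt 0.53 d [ 0.505 -0.012 -0.863] y [ 0.004  1.    -0.011]
TCP m [-64.3  -5.  109. ] corner m [-43.6  -5.3  95.6] F [-0.4 -0.3 -0.8]
0.3 [0.065 0.221 0.003]
0.4 [0.042 0.123 0.003]
0.5 [0.018 0.026 0.004]
0.6 [-0.005 -0.071  0.004]
front 0.0145 side [226. 409.] top [367.  263.2]
front -0.0145 side [231. 466.] top [382.1 267.3]
back 0.0145 side [170. 436.] top [364.1 273. ]
back -0.0145 side [173. 494.] top [379.  277.1]
lip [228. 321.]
lip [238. 435.]
```

The model puts the tip about 18 px lower in the image than the dark end I see, while the lip prediction agrees. I'll look at both cameras enlarged, with the predicted points marked.

```bash
cat >> st.py <<'E'
def pic(fn):
    out=[]
    for n,(u,v) in(("side",(275,235)),("top",(345,220))):
        a=bot.read_camera(n)["img"][:,:,::-1][v:v+66,u:u+88]
        a=cv2.resize(a,None,fx=4.5,fy=4.5,interpolation=2); a=cv2.convertScaleAbs(a,alpha=1.5 if n=="side" else 2)
        for s in(-.011,.011):
            for yy in(.0145,-.0145):
                p=(proj(n,B.apply(tip+s*x+yy*y)+O)[0]-[u,v])*4.5; cv2.circle(a,tuple(int(k) for k in p),3,(255,0,255),-1)
        for k in range(5):
                p=(proj(n,B.apply(tip-.02*k*d)+O)[0]-[u,v])*4.5; cv2.circle(a,tuple(int(k) for k in p),2,(255,255,0),-1)
        out.append(a)
    cv2.imwrite(fn,np.hstack(out))
E
python3 -c "
from st import *
pic('pics/p5.png')" >/dev/null
```

```text
(no output)
```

View pics/p5.png

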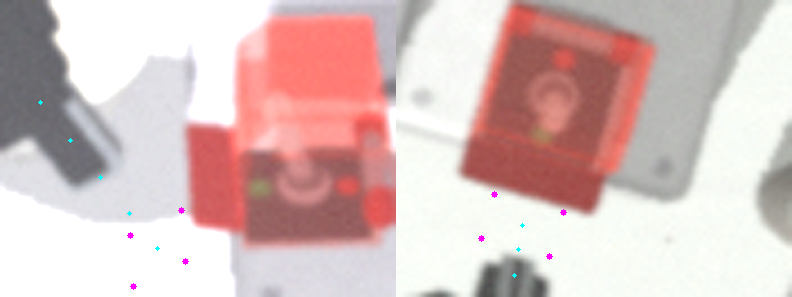

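```bash
python3 -c "
from st import *
s=least_squares(lambda w:np.r_[proj('side',w)[0]-[299.9,271],proj('top',w)[0]-[371.4,277.3]],[.5,-.12,.1])
print(s.fun.round(1),s.x.round(4)); t=B.inv().apply(s.x-O); print('m',t.round(4),'tip-frame',((t-tip)@np.array([x,y,d]).T).round(4))
for n,uv in(('side',(299.9,271)),('top',(371.4,277.3))): print([B.inv().apply(ray(n,uv,z)-O).round(3).tolist() for z in(.095,.11,.13)])
" | tail -4
```

```text
[ 0.6 -0.  -0.2  0.7] [ 0.5119 -0.1204  0.1299]
m [-0.0679 -0.0029  0.1299] tip-frame [-0.0073  0.0018 -0.0421]
[[-0.068, 0.039, 0.095], [-0.069, 0.021, 0.11], [-0.069, -0.003, 0.13]]
[[-0.067, -0.005, 0.095], [-0.067, -0.004, 0.11], [-0.067, -0.003, 0.13]]
```

```bash
python3 -c "
from h import *
for z in (.19,.2125,.2325,.27): print(z,proj('side',[.1523,.6569,z])[0].round(1),proj('top',[.1523,.6569,z])[0].round(1))
from station import bot
print(bot.get_obs())
import cv2
a=cv2.imread('pics/side0.png')[0:100,20:130]; b=bot.read_camera('side')['img'][:,:,::-1][130:290,200:340]
a=cv2.resize(a,(400,364),interpolation=2); b=cv2.resize(b,(400,457),interpolation=2)[:364]
cv2.imwrite('pics/p6.png',cv2.convertScaleAbs(np.hstack([a,b]),alpha=1.4))
"
```

```text
0.19 [82.1 90.2] [-44.2 450.7]
0.2125 [80.2 81.8] [-51.7 454.2]
0.2325 [78.6 74.2] [-58.5 457.3]
0.27 [75.4 59.7] [-71.4 463.2]
{'t': 5.15, 'q': array([ 0.36169464,  0.23257789, -0.34356637,  2.38813641,  1.51469685,
        0.18366178, -0.08367776]), 'joint_vel': array([ 0.00268567,  0.00699036, -0.00077079, -0.00165466,  0.02370009,
       -0.00241674, -0.02845121]), 'joint_torque': array([ 1.50940376e-01, -3.32690084e+01, -1.17053311e+00, -1.78353900e+01,
        4.52515036e-01,  2.34902389e-01, -2.01917411e-02]), 'eef_pos': array([ 0.51512271, -0.1232961 ,  0.1089061 ]), 'tool_rot': array([ 0.25911205,  0.1142285 ,  0.9583817 , -0.03629472]), 'contact_force': array([-0.41219077,  0.17818975,  0.41103617]), 'torque': array([0.14498257, 0.53232286, 0.01289236]), 'grasp_force': 0.0, 'gripper_width': -0.0004774190065466599}
```

View pics/p6.png

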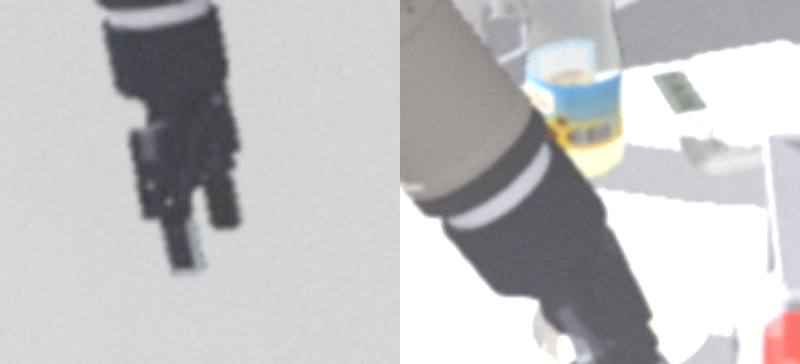

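The left crop (start pose) and right crop (now) both put the fingertips about 42 mm farther back along the tool than the reported TCP plus tip_reach. At the start the finger ends are at about (71,74) and (82,62) in the full image. I'll trust the pictures, so tip ≈ TCP − 20 mm·d, and confirm it by contact.

```bash
sed -i 's/tip=P+.022\*d/tip=P-.020*d/' st.py; python3 st.py | head -2
```

```text
t 5.2 q [ 0.36  0.23 -0.34  2.39  1.52  0.18 -0.09] tilt 0.529 d [ 0.505 -0.011 -0.863] y [ 0.005  1.    -0.01 ]
TCP m [-64.1  -4.9 108.8] corner m [-64.7  -4.7 131.6] F [-0.4 -0.2 -0.4]
```

>>> jog_arm([
  [0.003, 0, -0.012, 0, 0, 0, 0],
  [0.003, 0, -0.012, 0, 0, 0, 0],
  [0.003, 0, -0.01, 0, 0, 0, 0],
  [0, 0, 0, 0, 0, 0, 0],
])

```text
t: 5.6
eef_pos: [0.5233, -0.1233, 0.073]
tool_rot: [0.258, 0.114, 0.959, -0.036]
contact_force: [-0.4, 0.6, 0.0]
gripper_width: 0.001
grasp_force: 0.0
```

```bash
python3 st.py | head -6
```

```text
t 5.6 q [ 0.44  0.34 -0.44  2.38  1.89  0.26 -0.44] tilt 0.526 d [ 0.502 -0.011 -0.865] y [ 0.005  1.    -0.01 ]
TCP m [-56.2  -3.   73. ] corner m [-56.7  -2.8  95.8] F [-0.4  0.6  0. ]
0.3 [0.063 0.218 0.004]
0.4 [0.039 0.12  0.005]
0.5 [0.016 0.023 0.005]
0.6 [-0.008 -0.074  0.006]
```

>>> jog_arm([
  [0.004, -0.001, 0, -0.01, -0.05, 0, 0],
  [0.004, -0.001, 0, -0.01, -0.06, 0, 0],
  [0.004, -0.001, 0, -0.01, -0.06, 0, 0],
  [0, 0, 0, 0, 0, 0, 0],
])

```text
t: 6.0
eef_pos: [0.5296, -0.1206, 0.0554]
tool_rot: [0.312, 0.107, 0.943, -0.038]
contact_force: [-0.8, -0.3, 0.0]
gripper_width: 0.003
grasp_force: 0.0
```

```bash
python3 st.py | head -6
```

```text
t 6.0 q [ 0.82  0.55 -0.91  2.43  2.17  0.59 -0.6 ] tilt 0.639 d [ 0.596  0.    -0.803] y [-0.008  1.    -0.006]
TCP m [-50.6   1.1  55.4] corner m [-53.7   1.2  78. ] F [-0.8 -0.3  0. ]
0.3 [ 0.083  0.329 -0.009]
0.4 [ 0.06   0.231 -0.009]
0.5 [ 0.038  0.134 -0.009]
0.6 [ 0.015  0.037 -0.008]
```

>>> jog_arm([
  [0.006, -0.001, 0.003, 0, 0, 0, 0],
  [0.006, -0.001, 0.003, 0, 0, 0, 0],
  [0.005, -0.002, 0.003, 0, 0, 0, 0],
  [0, 0, 0, 0, 0, 0, 0],
])

```text
t: 6.4
eef_pos: [0.5515, -0.1255, 0.0702]
tool_rot: [0.317, 0.103, 0.942, -0.043]
contact_force: [0.4, -0.3, 0.7]
gripper_width: -0.001
grasp_force: 0.0
```

```bash
python3 st.py | head -6
```

```text
t 6.4 q [ 0.79  0.51 -0.87  2.39  2.13  0.54 -0.56] tilt 0.652 d [ 0.607 -0.005 -0.795] y [-0.012  1.    -0.015]
TCP m [-28.2   1.4  70.2] corner m [-31.5   1.7  92.8] F [ 0.4 -0.3  0.7]
0.3 [ 0.094  0.339 -0.014]
0.4 [ 0.072  0.242 -0.014]
0.5 [ 0.049  0.144 -0.013]
0.6 [ 0.027  0.047 -0.012]
```

>>> jog_arm([
  [-0.001, 0, 0.008, 0, 0, 0, 0],
  [0, 0, 0.01, 0, 0, 0, 0],
  [0, 0, 0.01, 0, 0, 0, 0],
  [0, 0, 0.008, 0, 0, 0, 0],
  [0, 0, 0, 0, 0, 0, 0],
])

```text
t: 6.9
eef_pos: [0.5479, -0.1247, 0.105]
tool_rot: [0.316, 0.103, 0.942, -0.042]
contact_force: [-1.0, 0.5, -0.5]
gripper_width: 0.006
grasp_force: 0.8
```

```bash
python3 -c "
from st import *
pic('pics/p7.png')" | head -2
```

```text
t 6.9 q [ 0.79  0.39 -0.85  2.38  2.01  0.43 -0.47] tilt 0.648 d [ 0.604 -0.003 -0.797] y [-0.012  1.    -0.013]
TCP m [-31.8   1.3 105. ] corner m [-35.2   1.6 127.6] F [-1.   0.5 -0.5]
```

View pics/p7.png

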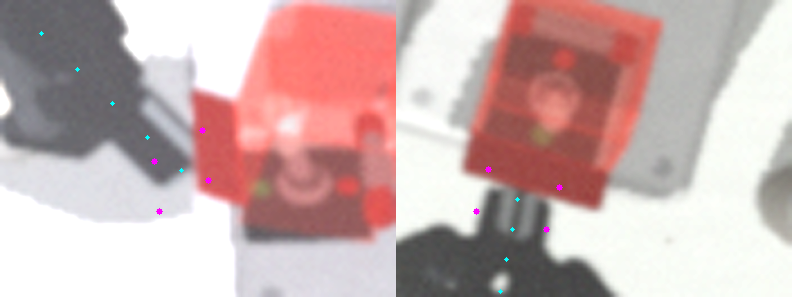

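The guard is now tilted up: in the side crop the lip spans (193,92)–(240,180), with the fingertip under it at about (190,170). I'll keep lifting.

>>> jog_arm([
  [0.002, 0, 0.008, 0, 0, 0, 0],
  [0.003, -0.001, 0.008, 0, 0, 0, 0],
  [0, 0, 0.002, 0, 0, 0, 0],
  [0, 0, 0, 0, 0, 0, 0],
  [0, 0, 0, 0, 0, 0, 0],
])

```text
t: 7.5
eef_pos: [0.5528, -0.126, 0.1212]
tool_rot: [0.315, 0.104, 0.942, -0.041]
contact_force: [-1.1, 0.5, -1.3]
gripper_width: 0.002
grasp_force: 0.4
```

```bash
python3 st.py|head -2;
```

```text
t 7.5 q [ 0.77  0.34 -0.82  2.36  1.91  0.37 -0.4 ] tilt 0.646 d [ 0.602 -0.003 -0.798] y [-0.011  1.    -0.012]
TCP m [-26.8   1.2 121.2] corner m [-30.    1.4 143.8] F [-1.1  0.5 -1.3]
```

>>> jog_arm([
  [0.006, -0.001, 0, 0, 0, 0, 0],
  [0.006, -0.002, -0.001, 0, 0, 0, 0],
  [0.006, -0.001, -0.001, 0, 0, 0, 0],
  [0.005, -0.001, -0.001, 0, 0, 0, 0],
  [0, 0, 0, 0, 0, 0, 0],
])

```text
t: 8.0
eef_pos: [0.577, -0.1311, 0.1185]
tool_rot: [0.315, 0.104, 0.942, -0.041]
contact_force: [-1.0, -0.4, -0.6]
gripper_width: -0.003
grasp_force: 0.7
```

>>> jog_arm([
  [0.004, -0.001, 0, 0, 0, 0, 0],
  [0.004, -0.001, 0, 0, 0, 0, 0],
  [0, 0, 0, 0, 0, 0, 0],
  [0, 0, 0, 0, 0, 0, 0],
])

```text
t: 8.4
eef_pos: [0.5845, -0.133, 0.1188]
tool_rot: [0.315, 0.104, 0.942, -0.041]
contact_force: [-0.4, 0.9, -2.1]
gripper_width: -0.002
grasp_force: 0.7
```

```bash
python3 -c "
from st import *
pic('pics/p8.png')" | head -2
```

```text
t 8.4 q [ 0.74  0.39 -0.78  2.3   1.87  0.38 -0.33] tilt 0.647 d [ 0.603 -0.003 -0.798] y [-0.011  1.    -0.012]
TCP m [  5.6   1.8 118.8] corner m [  2.3   2.  141.4] F [-0.4  0.9 -2.1]
```

View pics/p8.png

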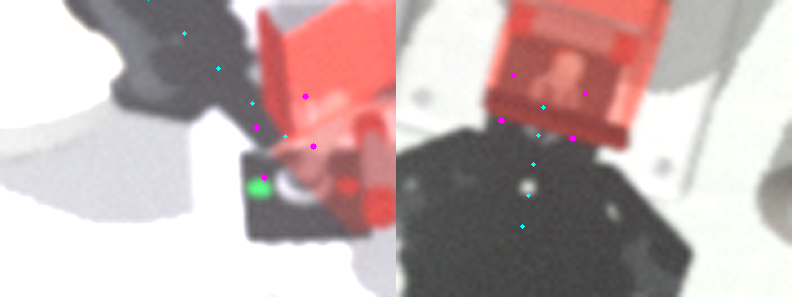

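In the top crop the pale toggle now ends at about (571,60), and in the side crop the guard is tilted far back. I'll compare that with the predicted toggle-tip pixels.

```bash
python3 -c "
from st import *
for a in(-.3,0,.3):
    w=B.apply([.036*np.sin(a),0,.114+.036*np.cos(a)])+O; print('T',a,((proj('top',w)[0]-[345,220])*4.5+[396,0]).round(),((proj('side',w)[0]-[275,235])*4.5).round())
"|grep T\ ; python3 - <<'E'
import cv2
a=cv2.cvtColor(cv2.imread("pics/p8.png"),cv2.COLOR_BGR2HSV)
print(a[40:115:6,535:605:7,1])
E
```

```text
T -0.3 [548. 117.] [275. 111.]
T 0 [555.  91.] [304. 106.]
T 0.3 [562.  64.] [334. 108.]
[[134 130 125 122 125 114 115 114 114 118]
 [135 129 131 130 140 132 125 120 120 121]
 [132 137 134 147 144 130 132 133 128 128]
 [134 124 136 132 118 110 114 126 137 135]
 [131 132 132 124 112 109 112 126 135 135]
 [129 133 126 117 114 110 113 125 134 140]
 [130 121 120 116 114 114 120 133 132 135]
 [121 119 121 114 116 117 126 137 134 137]
 [119 120 129 122 118 120 123 132 134 134]
 [121 121 129 119 120 124 122 255 135 134]
 [129 133 129 120 124 124 128 132 138 134]
 [129 255 139 132 129 128 126 134 134 138]
 [138 134 136 140 136 139 142 132 132 140]]
```

>>> jog_arm([
  [0.003, -0.001, 0, 0, 0, 0, 0],
  [0, 0, 0, 0, 0, 0, 0],
])

```text
t: 8.7
eef_pos: [0.586, -0.1335, 0.118]
tool_rot: [0.314, 0.104, 0.943, -0.041]
contact_force: [-8.1, 1.8, 5.3]
gripper_width: 0.001
grasp_force: 5.4
```

Toggle is at its off stop (tip about (569,64) against a predicted (562,64), and 8 N push-back). Withdrawing.

>>> jog_arm([
  [-0.008, 0.002, 0, 0, 0, 0, 0],
  [-0.01, 0.002, 0, 0, 0, 0, 0],
  [-0.01, 0.003, 0, 0, 0, 0, 0],
  [-0.01, 0.002, -0.003, 0, 0, 0, 0],
  [-0.01, 0.003, -0.003, 0, 0, 0, 0],
  [0, 0, 0, 0, 0, 0, 0],
])

```text
t: 9.3
eef_pos: [0.5374, -0.1218, 0.1122]
tool_rot: [0.315, 0.104, 0.943, -0.041]
contact_force: [-0.3, -0.5, 0.6]
gripper_width: -0.002
grasp_force: 0.0
```

```bash
python3 st.py|head -2;
```

```text
t 9.3 q [ 0.8   0.36 -0.86  2.4   1.98  0.41 -0.47] tilt 0.646 d [ 0.602 -0.003 -0.799] y [-0.012  1.    -0.013]
TCP m [-42.8   1.7 112.2] corner m [-46.    2.  134.8] F [-0.3 -0.5  0.6]
```

>>> jog_arm([
  [-0.015, 0.004, 0.003, 0.01, 0.04, 0, 0],
  [-0.015, 0.003, 0.005, 0.02, 0.08, 0, 0],
  [-0.015, 0.004, 0.01, 0.02, 0.08, 0, 0],
  [-0.005, 0, 0.02, 0.01, 0.05, 0, 0],
  [0, 0, 0.03, 0, 0, 0, 0],
  [0, 0, 0, 0, 0, 0, 0],
  [0, 0, 0, 0, 0, 0, 0],
])

```text
t: 10.0
eef_pos: [0.505, -0.1261, 0.1514]
tool_rot: [0.245, 0.11, 0.962, -0.049]
contact_force: [0.5, -0.4, -0.3]
gripper_width: -0.001
grasp_force: 0.0
```

```bash
python3 - <<'E'
from station import bot
from h import *
import cv2
print(bot.get_obs()["eef_pos"])
# red lip location and scene differences against start, numerically
for n in("side","top"):
    a=cv2.imread(f"pics/{n}0.png"); b=bot.read_camera(n)["img"][:,:,::-1].copy()
    for nm,i in(("start",a),("now",b)):
        h=cv2.cvtColor(i,cv2.COLOR_BGR2HSV); m=((h[...,0]<8)|(h[...,0]>172))&(h[...,1]>110)
        m[:, :300]=0; m[:, 420:]=0; m[:200]=0; m[300:]=0; v,u=np.nonzero(m); print(n,nm,"red",m.sum(),u.min(),u.max(),v.min(),v.max())
        if n=="side": print(" green",[c for c in zip(*np.nonzero(((h[...,0]>45)&(h[...,0]<80)&(h[...,1]>90))[255:285,318:345]))][:6])
    g=lambda i:cv2.cvtColor(i,cv2.COLOR_BGR2GRAY)
    R_={"side":dict(salt=(325,335,360,392),jar=(370,322,408,394),marker=(255,345,300,420),bowl=(242,220,312,272)),"top":dict(salt=(424,254,454,280),jar=(432,215,470,246),marker=(385,300,462,325),bowl=(236,238,304,305))}[n]
    for k,(u,v,u2,v2) in R_.items():
        r=cv2.matchTemplate(g(b)[v-10:v2+10,u-10:u2+10],g(a)[v:v2,u:u2],cv2.TM_CCOEFF_NORMED); _,s,_,l=cv2.minMaxLoc(r); print(n,k,round(s,2),l[0]-10,l[1]-10)
    # toggle: change inside the hood
    if n=="top":
        for nm,i in(("start",a),("now",b)): print(nm); print(i[226:256:3,370:394:2,1])
E
```

```text
[ 0.50497926 -0.12612119  0.15144875]
side start red 1195 317 362 239 285
 green []
side now red 1121 316 362 239 285
 green []
side salt 0.74 0 0
side jar 0.96 0 0
side marker -0.09 0 0
side bowl 0.35 1 2
top start red 1223 360 401 221 266
top now red 1066 360 401 221 265
top salt 0.62 0 0
top jar 0.92 0 0
top marker 0.57 -10 8
top bowl 1.0 0 0
start
[[40 39 44 54 58 58 57 55 54 51 54 58]
 [41 38 41 38 41 44 49 52 55 56 57 53]
 [39 42 40 42 39 41 42 38 40 39 43 42]
 [41 40 40 38 40 44 41 41 40 38 40 38]
 [41 40 41 54 48 48 52 47 39 38 39 40]
 [39 40 49 52 58 61 55 55 42 40 39 42]
 [40 38 43 57 65 68 65 52 42 40 38 53]
 [40 42 42 52 67 69 58 42 39 39 42 59]
 [40 43 44 59 60 47 41 40 39 40 48 55]
 [40 40 42 40 41 40 40 40 38 40 56 55]]
now
[[48 45 47 59 62 62 60 58 58 56 58 62]
 [47 45 42 45 45 49 53 57 59 60 61 58]
 [46 44 45 45 44 53 69 68 51 47 49 46]
 [43 47 44 45 50 65 74 74 58 42 42 45]
 [46 44 47 58 59 67 69 63 47 44 43 44]
 [46 43 53 56 54 59 57 60 46 43 44 46]
 [43 45 47 58 55 53 57 54 46 43 45 53]
 [44 43 43 50 52 47 45 43 45 41 45 59]
 [47 45 49 61 62 49 43 45 44 44 49 59]
 [45 46 44 45 45 45 43 44 43 43 59 59]]
```

>>> jog_arm([
  [-0.01, 0, 0.03, 0, 0.05, 0, 0],
  [-0.01, 0, 0.04, 0, 0.05, 0, 0],
  [0, 0.03, 0.04, 0, 0.05, 0, 0],
  [0, 0.04, 0.03, 0, 0, 0, 0],
  [0, 0.04, 0.03, 0, 0, 0, 0],
  [0, 0, 0, 0, 0, 0, 0],
])

```text
t: 10.7
eef_pos: [0.4954, -0.0167, 0.301]
tool_rot: [0.195, 0.107, 0.973, -0.062]
contact_force: [0.3, 0.5, -0.9]
gripper_width: 0.001
grasp_force: 0.0
```

```bash
python3 - <<'E'
from station import bot
import cv2,numpy as np
print(bot.get_obs()["eef_pos"])
for n,(u,v,u2,v2) in(("side",(240,330,310,430)),("top",(375,290,475,335))):
    for i in(cv2.imread(f"pics/{n}0.png"),bot.read_camera(n)["img"][:,:,::-1].copy()):
        h=cv2.cvtColor(i,cv2.COLOR_BGR2HSV)[v:v2,u:u2]; y,x=np.nonzero((h[...,0]>105)&(h[...,0]<135)&(h[...,1]>110)); print(n,len(x),x.mean()+u,y.mean()+v)
E
```

```text
[ 0.49540765 -0.01671788  0.30099809]
side 54 266.31481481481484 362.46296296296293
side 111 266.05405405405406 361.4234234234234
top 4 400.75 316.25
top 70 401.1 316.65714285714284
```

Marker hasn't moved, and the guard is shut with the toggle at off. Handing in.

```bash
python3 -c "
from station import bot
print(bot.hand_in())"
```

```text
the job is handed in; nothing more can be done
None
```

The roller is switched off with the guard shut over the toggle, the shaker, jar, bowl and marker look unmoved in the pictures, and the job is handed in with no verdict returned; I worked from the pictures for the fingertip position, as they put it about 42 mm farther back along the tool than the TCP and `tip_reach` say.

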